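# Feed one turned blank and push it into the staging lane

## Robot

A 7-joint arm with a two-finger parallel gripper is mounted at the origin on the work surface. World frame = base frame: x ahead of the robot, y to its left, z up, the work surface at z = 0. Lengths are in m, angles in rad, forces in N, time in s.
With the tool pointing down it reaches from about 0.35 to 0.9 m from the base axis. Payload 8.1 kg.
Tool frame: the origin (TCP) lies on the mounting face of the last link; the fingertips stand 178 mm ahead of it and the grasp point (between the pads) lies 159 mm ahead of it (tcp_to_tips is the distance from the TCP to the fingertips, in m); z points along the fingers, x is the direction in which the jaws open and shut, and the axes are right-handed (so a half turn about z gives the same grasp; the last joint's range is limited). The gripper opens to 92 mm and grips with 3 to 60 N. Pads are 19 mm wide; open, the fingers measure 130 mm over their backs; the gripper's body (75 mm by 190 mm) begins 47 mm behind the grasp point.
Start: joints at [1.017, 0.434, 0.025, 1.573, -0.012, 1.134, -0.075], TCP at [0.272, -0.563, 0.405] pointing down, gripper open.
Joint ranges: [-2.62, 2.62], [-0.44, 2.09], [-1.27, 1.32], [0.08, 2.57], [-1.32, 4.46], [0.12, 2], [-2.74, 2.74]. Speed limits (rad/s): [2.22, 2.22, 3.01, 3.01, 3.14, 3.14, 3.14].

## Interface

Orientations are given as a unit quaternion [w, x, y, z].
In Python, from workcell import * gives the robot as it stands.
- The arm moves only by the tool apply_moves, never from a script. Its argument "rows" is one flat list of numbers, 4 for each row, row after row: the shift along the world's x, y, z in mm, then the turn about the world's z in degrees. A call has 1 to 12 rows; each row shifts and turns the pose as measured when the row begins; what a row does not reach is not made up. A row lasts 1/10 s, in which the tool goes at most 50 mm and 8.59 degrees, less where a joint would pass 70% of its speed; a pose out of reach is approached as far as the arm can. A call is refused whole if a number of a shift passes 50 or a number of a turn 8.59, either way. A call with a gripper value outside its range is refused whole. "gripper" is the finger opening in mm, from 0 to 91.8, set as the call begins (left out, the last holds). The fingers move at their own pace and stop on an object; "newtons" is the grip in N (left out, the last holds). Time passes only in rows, so rows that do not move let the fingers close. It gives the time, the measured TCP pose, the force and the opening at its end, in the units of the state.
- sense(): the state, without advancing time (a new reading comes with each control period).
- snapshot(name): name is "scene" or "side" or "wrist"; returns the picture (384x512x3 uint8, red, green, blue); there is no depth.
- camera_info(name): a dict with "intrinsics" (3x3 intrinsics, pixels), "camera_from_world" (4x4, takes a point from world to camera coordinates); the wrist camera has in their place "T_tool_cam" (4x4, takes a point from camera to tool coordinates, whose origin is the TCP and whose axes are the tool frame's). Camera axes: x right, y up, looking along -z (the intrinsics and any distortion apply to the point x, -y, -z); pixel columns grow to the right and rows downward; lengths in m; the calibration is good to about 2 mm. A picture is of the moment at which its call begins: read the wrist's pose just before it. camera_info takes no time and is no camera call.
- job_done(): hands the job in, once; it reports no verdict.
Trained networks look in the newest picture that a camera, given by its name, has taken for a name from the list of things; names that differ only in an ending like _2 or _b are one class to them, and where a whole thing is asked for, a point or a joint stands for the part that bears it (a point fixed in the world has none). Each returns a list of dicts, best first, with "conf" (0 to 1); they miss things now and then, are a little off and sometimes report something else, mostly with a low value. They report only what shows in the picture. A call takes as long as a camera call. They do not tell look-alikes from the thing itself.
- find_in(label, camera): "pixel" ([column, row] in pixels, amid what is visible of it).
The state is a dict: "time_s": time; "joints": joint angles; "qvel": joint speeds; "joint_efforts": joint torques, N m; "tcp_pos": TCP position; "tool_rot": TCP orientation; "contact_force": force on the tool from outside, world axes, zero at the start; "wrist_torque": the same for the moment, N m; "finger_gap": finger opening in m.
Only numpy, scipy, OpenCV 4.12 (cv2) and the standard library are available. Lean on these libraries where they do the work, as an engineer would, in place of code of your own. Each camera call takes 0.05 s, during which the arm holds its last target.

## Task

Press the black plunger of the blank feeder all the way down once, so that a single wooden blank slides out onto the bench, and let the plunger spring back up. Then push that blank aside, flat along the bench with the fingertips, until it lies wholly between the two rails of the wide lane. Do not pick the blank up or tip it over, let no second blank out, and leave the other things on the bench where they are.

Things in the scene. Friction and masses are not known exactly. Their poses are not given: they have to be found in the camera images.
- feeder: Blank feeder screwed to the bench. Origin on the bench top at the centre of its magazine; -x points out of the outlet, z up. Magazine: open-topped plywood shaft, 47 mm square inside, x -28.5 to +24.5 mm, y -29.5 to +29.5 mm, 62 mm high, narrow sight slot in front, no floor: the blanks stand on the bench.
- housing (a point): Centre of the top of the feeder's grey housing, 60 mm above the bench. The housing stands behind the magazine, x 24.5 to 106.5 mm and y -32 to +32 mm in the feeder's frame; its steel feet, 6 mm high, reach y -48 to +48 mm at x 27 to 97 mm.
- outlet (a point): Bench-level middle of the outlet, 28.5 mm along the feeder's -x from its origin; opening 47 mm wide, 21 mm high. The plunger drives a steel blade out of it by 2.8 times its own travel, 70 mm at full stroke, leaving the bottom blank on the bench, centred 66 to 70 mm from the feeder origin (up to 100 if pressed fast). On return the blade withdraws and the next blank drops; a second press would eject it.
- plunger (a joint): Travel of the plunger: 0 up, 0.025 m fully down (hard stop). A spring returns it: 4 N to start moving, 8 N at full travel, plus about 25 N per m/s of damping and a little blank friction.
- plunger_top (a point): Centre of the top of the plunger's black knob (36 mm across, 14 mm thick), 104 mm above the bench when up, 79 mm when fully down; 70 mm behind the feeder's origin along its +x. It moves straight down.
- blank1: The bottom blank of the stack of three: a plain wooden disc, 44 mm across, 18 mm thick, 15 to 31 g. Origin at the centre of its underside. This is the one that comes out.
- blank2: The middle blank, same disc; drops to the bottom after the press and must stay in the magazine.
- blank3: The top blank, same disc; must stay in the magazine.
- lane: The wide lane: two parallel dark wooden rails screwed to the bench, each 100 mm long (along the lane's y), 12 mm wide and 8 mm high, with a 68 mm gap between them; open at both ends, no floor. Origin on the bench top at the middle of the gap. It stands to the left or to the right of the feeder's outlet.
- narrow_lane: Not used: a like pair of rails with only a 24 mm gap, on the other side of the outlet, a dowel lying in it. Origin on the bench top at the middle of the gap, y along the rails.
- dowel: Wooden dowel, 20 mm thick, 80 mm long, lying along its x in the narrow lane; leave alone. Origin on its underside, midway.
- hoop: Wooden ring, 88 mm across, 22 mm high; leave alone. Origin at the centre of its underside.
- bowl: Turned bowl, 100 mm across, 45 mm high; leave alone. Origin at the centre of its underside.
- finial: Turned knob, 38 mm across, 50 mm high; leave alone. Origin at the centre of its underside.
- glue: Glue bottle, 56 mm across, 130 mm high; leave alone. Origin at the centre of its underside.
- gouge: Hand tool with wooden handle, 220 mm long, lying along its x between the feeder and the robot; leave alone.
- brush: Hand brush, 200 mm long, lying along its x behind the feeder; leave alone.
Mind the look-alikes: they are no part of the job. Leave any white or yellow look-alike of the lane alone.

How it is judged:
On the way, in this order (a step that is already met when the one before it is completed fails the run):
1. the plunger is pressed fully down and the bottom blank is out of the feeder (value of joint plunger above 0.022 m and x of blank1 in the frame of feeder below -0.05 m), for 0.05 s.
2. the plunger is back up, the blank lies flat on the bench (value of joint plunger below 0.003 m and x of blank1 in the frame of feeder below -0.05 m and height (world z) of blank1 below 0.004 m), for 0.1 s.
At the end, for the whole second after the job is handed in: The ejected blank lies flat and at rest on the bench, wholly between the wide lane's rails (its centre within 29 mm of the lane's middle along the rails and 13.5 mm across), the plunger is up (within 3 mm), and the other two blanks are still in the magazine (within 12 mm of its centre) (y of blank1 in the frame of lane between -0.029 and 0.029 m and x of blank1 in the frame of lane between -0.0135 and 0.0135 m and height (world z) of blank1 between -0.003 and 0.003 m and angle between blank1's own z axis and vertical below 0.1 rad and linear speed of blank1 below 0.01 m/s and value of joint plunger below 0.003 m and horizontal distance between each of blank2, blank3 and feeder below 0.012 m); the robot touches nothing.
It fails at once if the ejected blank is lifted or tipped (origin over 10 mm up, or tilted over 0.4 rad) (height (world z) of blank1 above 0.01 m or angle between blank1's own z axis and vertical above 0.4 rad).
It fails at once if a second blank leaves the magazine (15 mm off its centre, or lifted) (horizontal distance between any of blank2, blank3 and feeder above 0.015 m or height (world z) of blank2 above 0.03 m or height (world z) of blank3 above 0.048 m).
It fails at once if another thing on the bench is moved by more than 20 mm (distance of any of dowel, hoop, bowl, finial, glue, gouge, brush from where it was at the start of the episode above 0.02 m).
It also fails if it takes over 54 s, if anything falls off the work surface, if the arm or the gripper's body presses on something with over 40 N, if the wrist force passes 120 N, or if a joint passes its speed limit or range.

## Working session

There is one attempt and no reset: what is moved stays moved. The work goes in short steps, Python scripts to look and compute and a tool call to move; the robot and the scene stay as the last step left them, time stands still between calls to the robot, and variables do not carry over. Pictures are saved under pics/ and viewed, and the job is handed in when it is done.

Besides the shell and the picture viewer there is one more tool, called after ">>>" as name(argument=value, ...) on one line, values as JSON. apply_moves: Moves the arm, as the interface text tells. Its arguments: {"type":"object","properties":{"rows":{"type":"array","items":{"type":"number"}},"gripper":{"type":"number"},"newtons":{"type":"number"}},"required":["rows"]}

```bash
mkdir -p pics; python3 - <<'E'
from workcell import *
import cv2,numpy as np
s=sense();print({k:np.round(v,3) for k,v in s.items()})
for n in("scene","side","wrist"):
    im=snapshot(n);cv2.imwrite(f"pics/a_{n}.png",im[:,:,::-1]);i=camera_info(n);print(n,{k:np.round(v,3).tolist() for k,v in i.items() if not isinstance(v,str)})
E
```

```text
{'time_s': np.float64(0.0), 'joints': array([ 1.017,  0.435,  0.025,  1.574, -0.012,  1.134, -0.075]), 'qvel': array([-0.001,  0.001, -0.   , -0.001, -0.002, -0.001, -0.   ]), 'joint_efforts': array([-1.0000e-03, -6.6786e+01,  9.8500e-01, -3.1446e+01, -6.1000e-02,
        4.3000e-02,  0.0000e+00]), 'tcp_pos': array([ 0.272, -0.562,  0.404]), 'tool_rot': array([-0.   ,  0.847, -0.531, -0.001]), 'contact_force': array([0.503, 0.294, 0.61 ]), 'wrist_torque': array([ 0.054, -0.026,  0.   ]), 'finger_gap': np.float64(0.092)}
scene {'intrinsics': [[375.732, 0.0, 247.056], [0.0, 375.732, 190.961], [0.0, 0.0, 1.0]], 'camera_from_world': [[0.714, 0.7, 0.024, -0.325], [-0.409, 0.39, 0.825, 0.189], [0.568, -0.599, 0.565, -1.448], [0.0, 0.0, 0.0, 1.0]]}
side {'intrinsics': [[357.9, 0.0, 254.741], [0.0, 357.9, 190.397], [0.0, 0.0, 1.0]], 'camera_from_world': [[-0.98, -0.197, -0.002, 0.55], [0.122, -0.616, 0.778, -0.197], [-0.154, 0.763, 0.628, -0.871], [0.0, 0.0, 0.0, 1.0]]}
wrist {'intrinsics': [[342.437, 0.0, 257.112], [0.0, 342.437, 190.686], [0.0, 0.0, 1.0]], 'T_tool_cam': [[1.0, 0.001, 0.0, -0.0], [0.001, -0.952, -0.305, -0.084], [0.0, 0.305, -0.952, 0.02], [0.0, 0.0, 0.0, 1.0]]}
```

View pics/a_scene.png

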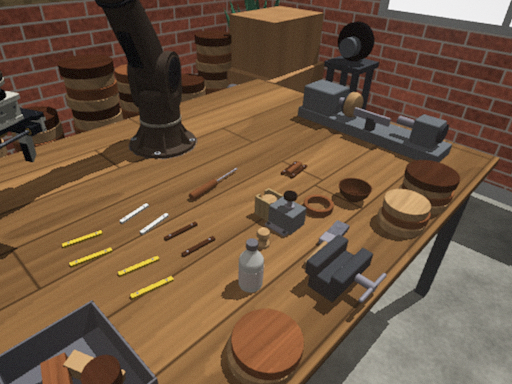

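View pics/a_side.png

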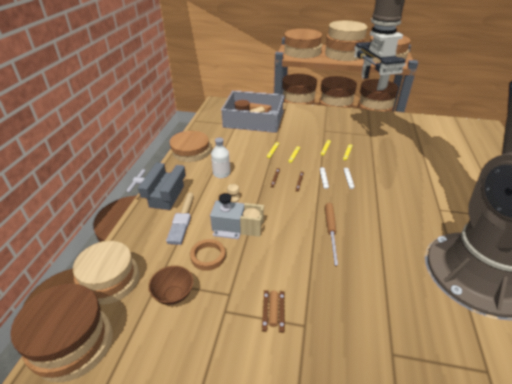

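View pics/a_wrist.png

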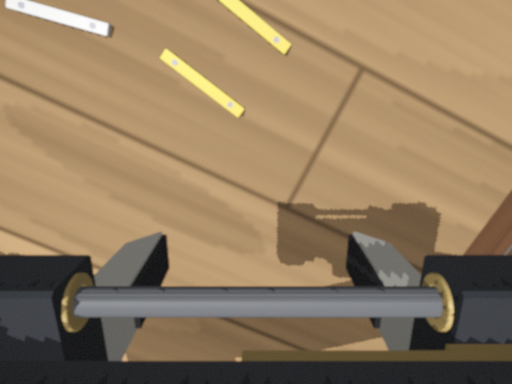

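```bash
cat > h.py <<'E'
from workcell import *
import cv2,numpy as np
def ray(n,px,pose=None):
    i=camera_info(n);K=np.array(i["intrinsics"])
    d=np.array([(px[0]-K[0,2])/K[0,0],-(px[1]-K[1,2])/K[1,1],-1.])
    if n=="wrist":
        p,q=pose;T=np.eye(4);w,x,y,z=q
        from scipy.spatial.transform import Rotation as R
        T[:3,:3]=R.from_quat([x,y,z,w]).as_matrix();T[:3,3]=p
        M=T@np.array(i["T_tool_cam"])
    else: M=np.linalg.inv(np.array(i["camera_from_world"]))
    return M[:3,3],M[:3,:3]@d
def onz(n,px,z,pose=None):
    o,d=ray(n,px,pose);return o+d*(z-o[2])/d[2]
def proj(n,P,pose=None):
    i=camera_info(n);K=np.array(i["intrinsics"]);P=np.atleast_2d(P)
    if n=="wrist":
        from scipy.spatial.transform import Rotation as R
        p,q=pose;w,x,y,z=q;T=np.eye(4);T[:3,:3]=R.from_quat([x,y,z,w]).as_matrix();T[:3,3]=p
        C=np.linalg.inv(T@np.array(i["T_tool_cam"]))
    else:C=np.array(i["camera_from_world"])
    c=P@C[:3,:3].T+C[:3,3]
    return np.c_[K[0,2]+K[0,0]*c[:,0]/-c[:,2],K[1,2]-K[1,1]*c[:,1]/-c[:,2]]
E
python3 - <<'E'
from h import *
for n in("scene","side"):
    for l in("plunger_top","housing","feeder","outlet","lane","narrow_lane","blank3","finial","glue"):
        r=find_in(l,n);print(n,l,[(np.round(x["pixel"],1).tolist(),round(x["conf"],2)) for x in r[:5]])
a=cv2.imread("pics/a_scene.png")[165:285,150:350];cv2.imwrite("pics/c1.png",cv2.resize(a,None,fx=4,fy=4,interpolation=2))
a=cv2.imread("pics/a_side.png")[135:285,170:370];cv2.imwrite("pics/c2.png",cv2.resize(a,None,fx=4,fy=4,interpolation=2))
E
```

```text
scene plunger_top [([290.1, 194.3], 0.48), ([280.8, 213.2], 0.21)]
scene housing [([280.7, 208.1], 0.77)]
scene feeder [([281.2, 213.4], 0.79), ([202.0, 189.2], 0.21)]
scene outlet [([283.4, 208.5], 0.79), ([289.7, 193.4], 0.22)]
scene lane [([147.0, 286.9], 0.87), ([90.5, 253.1], 0.84), ([183.2, 228.4], 0.65), ([146.3, 225.2], 0.54)]
scene narrow_lane [([298.5, 171.9], 0.64)]
scene blank3 [([271.0, 196.5], 0.51)]
scene finial [([261.0, 238.0], 0.55), ([330.9, 235.6], 0.55)]
scene glue [([252.4, 266.1], 0.97)]
side plunger_top [([225.8, 200.0], 0.69)]
side housing [([203.9, 263.2], 0.72), ([236.0, 219.2], 0.58), ([221.0, 160.5], 0.22)]
side feeder [([232.5, 218.3], 0.68)]
side outlet []
side lane [([324.7, 176.3], 0.75), ([326.9, 150.2], 0.68), ([296.6, 155.8], 0.54), ([296.9, 180.7], 0.53)]
side narrow_lane [([265.6, 310.6], 0.79)]
side blank3 [([248.6, 215.2], 0.57)]
side finial [([232.2, 190.8], 0.59)]
side glue [([219.0, 158.0], 0.97)]
```

View pics/c1.png

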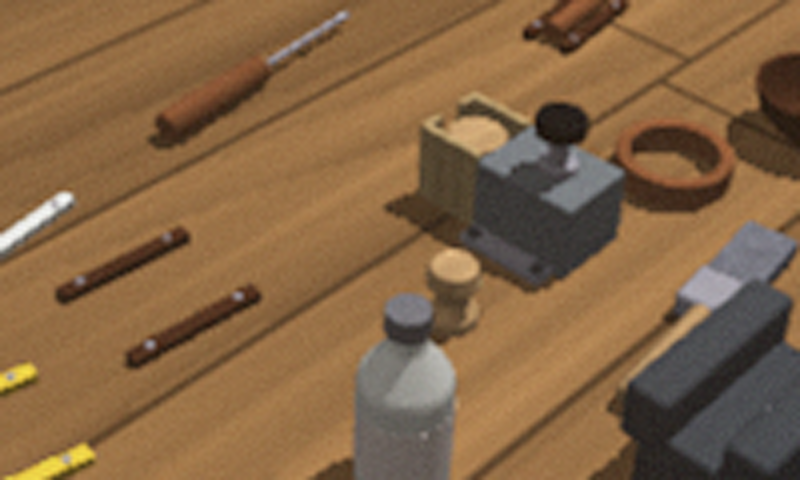

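View pics/c2.png

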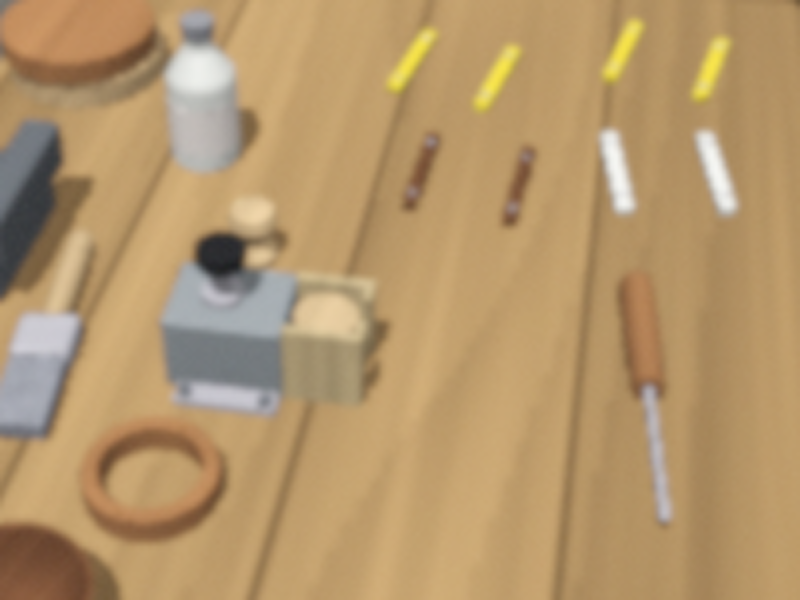

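```bash
python3 - <<'E'
from h import *
f1=lambda x,y:(150+x/4,165+y/4)
f2=lambda x,y:(170+x/4,135+y/4)
P=lambda t,v:print(t,np.round(v*1000,1))
for t,p in dict(A0=(64,290),A1=(181,234),B0=(134,353),B1=(253,292)).items():P("scene "+t,onz("scene",f1(*p),.008))
for t,p in dict(A0=(528,152),A1=(510,220),B0=(432,138),B1=(410,204)).items():P("side "+t,onz("side",f2(*p),.008))
P("knob sc",onz("scene",f1(561,118),.104));P("knob si",onz("side",f2(221,248),.104))
for t,p in dict(h_l=(480,172),h_f=(570,212),h_r=(622,170),h_b=(537,122)).items():P("sc "+t,onz("scene",f1(*p),.060))
for t,p in dict(fl=(165,322),fr=(284,328),bl=(187,268),br=(298,276)).items():P("si "+t,onz("side",f2(*p),.060))
for t,p in dict(c1=(422,125),c2=(475,95)).items():P("sc mag "+t,onz("scene",f1(*p),.062))
for t,p in dict(fr=(365,342),br=(377,280),).items():P("si mag "+t,onz("side",f2(*p),.062))
for t,p in dict(gouge_t=(345,15),gouge_h=(160,132)).items():P("sc "+t,onz("scene",f1(*p),.01))
P("finial",onz("scene",f1(454,265),.05));P("dowel",onz("scene",f1(575,20),.01));P("glue",onz("scene",f1(408,315),.13));P("hoop",onz("scene",f1(674,150),.022))
E
```

```text
scene A0 [ 470.6 -319.8    8. ]
scene A1 [ 478.6 -228.4    8. ]
scene B0 [ 549.2 -323.2    8. ]
scene B1 [ 557.9 -232.3    8. ]
side A0 [ 464.7 -310.     8. ]
side A1 [ 469.8 -218.4    8. ]
side B0 [ 544.8 -314.2    8. ]
side B1 [ 548.7 -223.1    8. ]
knob sc [653.  -42.4 104. ]
knob si [645.1 -32.5 104. ]
sc h_l [618.2 -80.   60. ]
sc h_f [687.8 -69.9  60. ]
sc h_r [683.6  -8.4  60. ]
sc h_b [607.1  -6.5  60. ]
si fl [677.5  -2.5  60. ]
si fr [599.6 -12.1  60. ]
si bl [678.4 -57.6  60. ]
si br [601.9 -64.3  60. ]
sc mag c1 [555.1 -70.4  62. ]
sc mag c2 [555.8 -15.2  62. ]
si mag fr [544.9  -7.4  62. ]
si mag br [548.  -68.5  62. ]
sc gouge_t [349.2  55.   10. ]
sc gouge_h [ 375.8 -164.9   10. ]
finial [ 663.3 -154.8   50. ]
dowel [489.3 191.7  10. ]
glue [ 734.1 -274.2  130. ]
hoop [667.4  83.1  22. ]
```

>>> apply_moves(rows=[28,34,8,8.4,28,34,8,8.4,28,34,8,8.4,28,34,8,8.4,28,34,8,8.4,28,34,8,8.4,28,34,8,8.4,28,34,8,0,28,34,8,0,28,34,8,0,0,0,0,0], gripper=0)

```text
time_s: 2.15
tcp_pos: [0.5569, -0.208, 0.4889]
tool_rot: [0.002, 0.999, -0.032, 0.002]
contact_force: [0.7, 0.2, 0.2]
finger_gap: 0.0084
```

```bash
python3 - <<'E'
from h import *
s=sense();print(s["time_s"],np.round(s["tcp_pos"],4),np.round(s["tool_rot"],3),s["finger_gap"])
im=snapshot("wrist");cv2.imwrite("pics/b_wrist.png",cv2.resize(im[:,:,::-1],(800,600),interpolation=2))
E
```

```text
2.15 [ 0.5569 -0.208   0.4889] [ 0.002  0.999 -0.032  0.002] 0.008426084522500559
```

View pics/b_wrist.png

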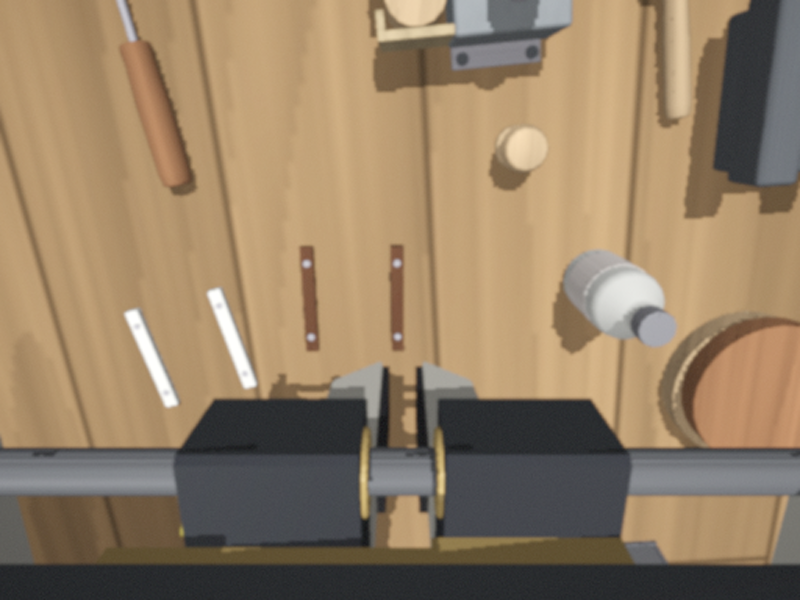

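>>> apply_moves(rows=[3,40,0,0,3,40,0,0,3,40,0,0,3,40,0,0,0,0,0,0], gripper=0)

```text
time_s: 2.7
tcp_pos: [0.5647, -0.0533, 0.4868]
tool_rot: [0.005, 0.999, -0.04, 0.0]
contact_force: [0.3, -0.4, 0.1]
finger_gap: 0.0003
```

```bash
python3 - <<'E'
from h import *
pose=(np.array([0.5569,-0.208,0.4889]),np.array([0.002,0.999,-0.032,0.002]))
for p in [(307,247),(313,350),(397,245),(398,350),(307,264),(312,337),(397,263),(397.5,337)]:
    print(p,np.round(1000*onz("wrist",(p[0]*.64,p[1]*.64),.008,pose),1))
s=sense();print(s["time_s"],np.round(s["tcp_pos"],4),np.round(s["tool_rot"],4),s["finger_gap"])
im=snapshot("wrist");cv2.imwrite("pics/c_wrist.png",cv2.resize(im[:,:,::-1],(800,600),interpolation=2))
E
```

```text
(307, 247) [ 475.7 -221.5    8. ]
(313, 350) [ 469.6 -319.4    8. ]
(397, 245) [ 554.6 -224.9    8. ]
(398, 350) [ 548.8 -324.7    8. ]
(307, 264) [ 473.9 -236.8    8. ]
(312, 337) [ 470.2 -306.3    8. ]
(397, 263) [ 553.5 -241.2    8. ]
(397.5, 337) [ 549.2 -311.6    8. ]
2.7 [ 0.5647 -0.0533  0.4868] [ 4.800e-03  9.992e-01 -3.960e-02  1.000e-04] 0.00032034900833665894
```

View pics/c_wrist.png

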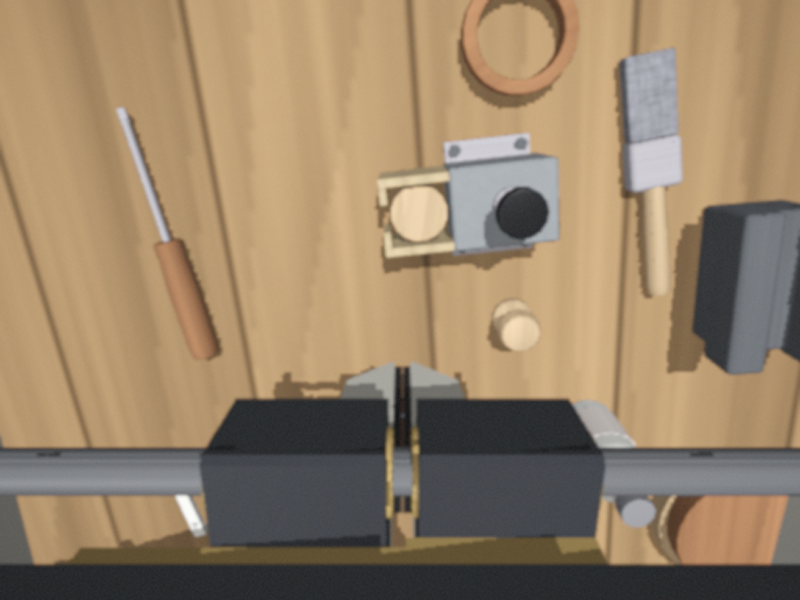

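```bash
python3 - <<'E'
from h import *
pose=(np.array([0.5647,-0.0533,0.4868]),np.array([0.0048,.9992,-.0396,.0001]))
for t,p,z in [("knob",(523,214),.104),("blank3",(418,213),.054),("hc1",(446,162),.06),("hc2",(556,155),.06),("hc3",(557,240),.06),("hc4",(455,252),.06),("mag1",(378,180),.062),("mag2",(385,257),.062),("gouge",(205,355),.02),("gtip",(122,110),.005),("finial",(520,333),.05),("hoop",(520,38),.022)]:
    print(t,np.round(1000*onz("wrist",(p[0]*.64,p[1]*.64),z,pose),1))
E
```

```text
knob [649.5 -36.4 104. ]
blank3 [579.6 -38.3  54. ]
hc1 [602.7  -1.4  60. ]
hc2 [683.5  -2.9  60. ]
hc3 [684.9 -66.7  60. ]
hc4 [606.  -69.9  60. ]
mag1 [551.6 -10.2  62. ]
mag2 [551.6 -69.   62. ]
gouge [ 378.1 -157.4   20. ]
gtip [346.9  56.3   5. ]
finial [ 657.7 -146.1   50. ]
hoop [666.   81.7  22. ]
```

>>> apply_moves(rows=[28,6,-30,0,28,6,-30,0,28,5,-30,0,0,0,-30,0,0,0,-30,0,0,0,0,0], gripper=0, newtons=30)

```text
time_s: 3.35
tcp_pos: [0.6501, -0.0544, 0.3313]
tool_rot: [0.011, 0.999, -0.049, 0.001]
contact_force: [-0.5, 1.2, 0.8]
finger_gap: 0.0004
```

>>> apply_moves(rows=[0,11,-10,0,0,11,-10,0,0,0,0,0])

```text
time_s: 3.65
tcp_pos: [0.6504, -0.0342, 0.3126]
tool_rot: [0.012, 0.999, -0.052, 0.002]
contact_force: [-0.4, 0.6, 0.6]
finger_gap: 0.0007
```

```bash
cat >> h.py <<'E'
def tip(s=None):
    from scipy.spatial.transform import Rotation as R
    s=s or sense();w,x,y,z=s["tool_rot"];M=R.from_quat([x,y,z,w]).as_matrix()
    print("t",round(float(s["time_s"]),2),"tip",np.round(1000*(np.array(s["tcp_pos"])+.178*M[:,2]),1),"tcp",np.round(1000*np.array(s["tcp_pos"]),1),"zax",np.round(M[:,2],3),"xang",round(np.degrees(np.arctan2(M[1,0],M[0,0])),1),"F",np.round(s["contact_force"],1))
E
python3 - <<'E'
from h import *
tip()
for n in("scene","side"):
    im=snapshot(n);a=im[165:285,190:350] if n=="scene" else im[150:270,170:330];cv2.imwrite(f"pics/d_{n}.png",cv2.resize(a[:,:,::-1],(800,600),interpolation=2))
E
```

```text
t 3.65 tip [650.9 -38.4 134.7] tcp [650.4 -34.2 312.6] zax [ 0.003 -0.024 -1.   ] xang -5.9 F [-0.4  0.6  0.6]
```

View pics/d_scene.png

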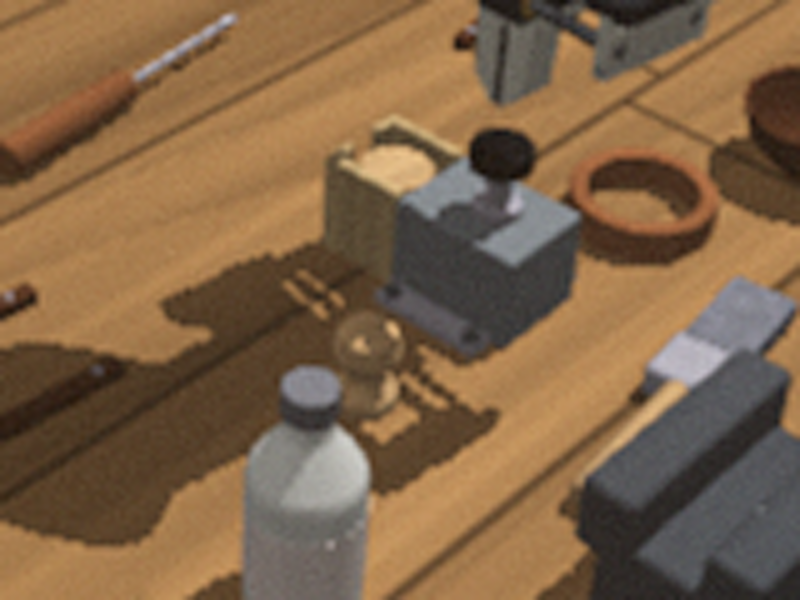

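View pics/d_side.png

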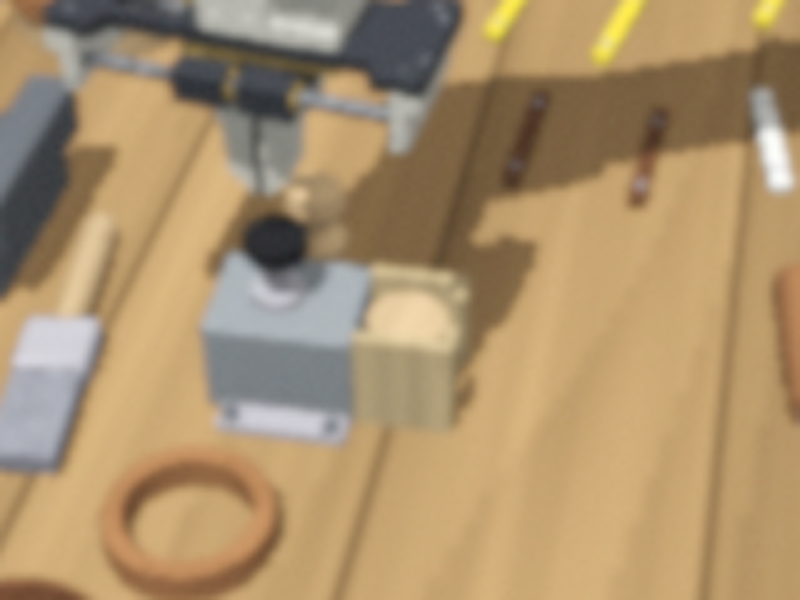

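>>> apply_moves(rows=[0,0,-14,0,0,0,-12,0,0,0,0,0])

```text
time_s: 4.05
tcp_pos: [0.6513, -0.036, 0.2879]
tool_rot: [0.013, 0.999, -0.052, 0.005]
contact_force: [-0.4, -0.6, -0.5]
finger_gap: 0.0004
```

```bash
python3 -c "
from h import *
tip()"
```

```text
t 4.05 tip [652.8 -40.6 110. ] tcp [651.3 -36.  287.9] zax [ 0.009 -0.026 -1.   ] xang -6.0 F [-0.4 -0.6 -0.5]
```

>>> apply_moves(rows=[-2,4,-4,0,0,0,-5,0,0,0,-5,0,0,0,-5,0,0,0,-5,0,0,0,-5,0])

```text
time_s: 4.65
tcp_pos: [0.649, -0.0315, 0.261]
tool_rot: [0.013, 0.999, -0.053, 0.006]
contact_force: [-5.5, -0.5, 9.9]
finger_gap: 0.0002
```

```bash
python3 -c "
from h import *
tip()"
```

```text
t 4.65 tip [650.8 -36.3  83.1] tcp [649.  -31.5 261. ] zax [ 0.01  -0.027 -1.   ] xang -6.0 F [-5.5 -0.5  9.9]
```

>>> apply_moves(rows=[0,0,-4,0,0,0,-3,0])

```text
time_s: 4.85
tcp_pos: [0.649, -0.0313, 0.2569]
tool_rot: [0.014, 0.998, -0.053, 0.007]
contact_force: [-13.5, -2.8, 40.6]
finger_gap: 0.0004
```

```bash
python3 -c "
from h import *
tip()
im=snapshot('side');cv2.imwrite('pics/e.png',cv2.resize(im[150:270,170:330,::-1],(800,600),interpolation=2))"
```

```text
t 4.85 tip [651.1 -36.3  79. ] tcp [649.  -31.3 256.9] zax [ 0.012 -0.028 -1.   ] xang -6.0 F [-13.5  -2.8  40.6]
```

View pics/e.png

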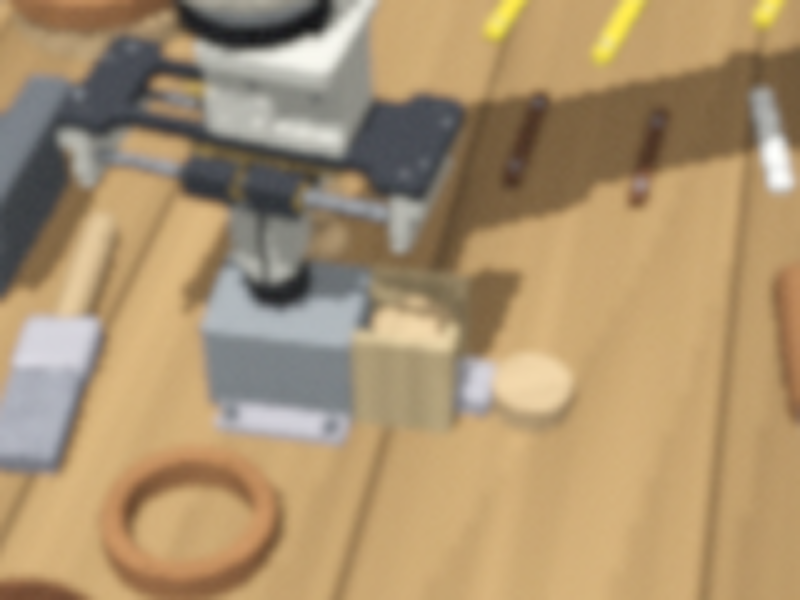

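Hard stop reached (40 N, tip at 79 mm); the blank is out at crop (532,385), next to the blade. Releasing.

>>> apply_moves(rows=[0,0,3,0,0,0,6,0,0,0,8,0,0,0,10,0,0,0,30,0,-20,0,40,0,-40,10,20,0,-40,10,0,0,-20,10,0,0,0,0,0,0])

```text
time_s: 5.9
tcp_pos: [0.5249, 0.0003, 0.382]
tool_rot: [0.013, 0.998, -0.053, 0.009]
contact_force: [0.5, 0.4, 0.5]
finger_gap: 0.0005
```

```bash
python3 -c "
from h import *
tip()
s=sense();im=snapshot('wrist');np.savez('p.npz',p=s['tcp_pos'],q=s['tool_rot']);cv2.imwrite('pics/f.png',cv2.resize(im[:,:,::-1],(800,600),interpolation=2))
im=snapshot('side');cv2.imwrite('pics/g.png',cv2.resize(im[150:270,170:330,::-1],(800,600),interpolation=2))"
```

```text
t 5.9 tip [527.7  -4.5 204.1] tcp [5.249e+02 3.000e-01 3.820e+02] zax [ 0.016 -0.027 -1.   ] xang -6.0 F [0.5 0.4 0.5]
```

View pics/f.png

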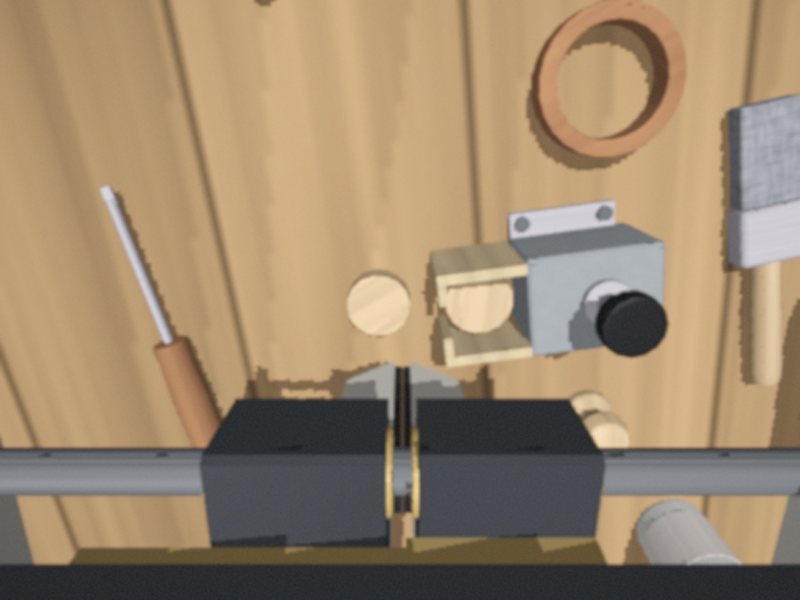

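View pics/g.png

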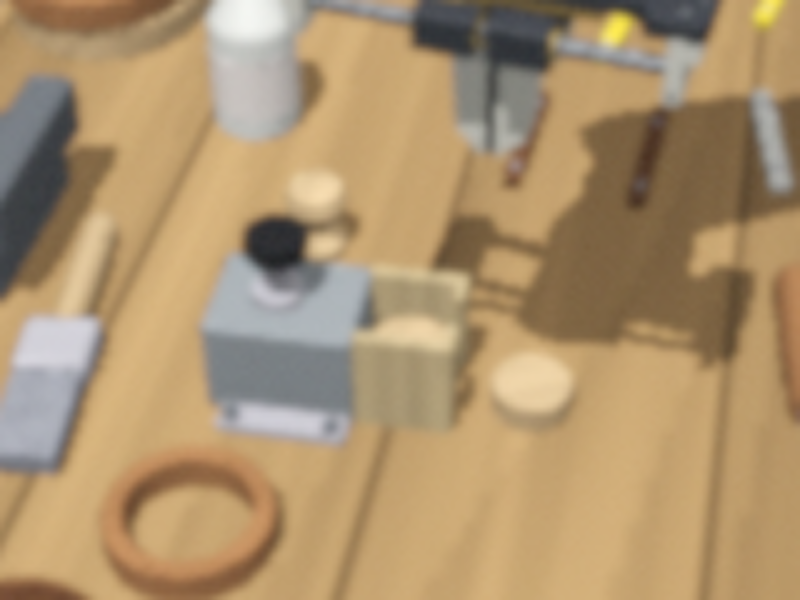

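```bash
python3 -c "
from h import *
d=np.load('p.npz');pose=(d['p'],d['q'])
for p,z in (((378,305),.018),((347,305),.018),((410,305),.018),((378,274),.018),((632,324),.104),((478,301),.036)): print(np.round(1000*onz('wrist',(p[0]*.64,p[1]*.64),z,pose),1))"
```

```text
[512.  -39.5  18. ]
[491.1 -37.1  18. ]
[533.6 -41.9  18. ]
[514.7 -17.7  18. ]
[647.5 -33.9 104. ]
[577.5 -37.5  36. ]
```

```bash
python3 -c "
from h import *
# pic e: tip z=79 at (651,-36), xang -6
for r in (75,85,95):
  for z in (120,130,140,150,160):
    P=np.array([651-r*np.cos(.105),-36+r*np.sin(.105),z])/1000
    q=proj('side',P)[0];print(r,z,np.round([(q[0]-170)*5,(q[1]-150)*5]))
print((proj('side',np.array([.651,-.036,.079]))[0]-[170,150])*5)
"
```

```text
75 120 [404. 233.]
75 130 [404. 218.]
75 140 [403. 202.]
75 150 [403. 187.]
75 160 [403. 171.]
85 120 [423. 237.]
85 130 [423. 222.]
85 140 [422. 206.]
85 150 [422. 190.]
85 160 [422. 174.]
95 120 [442. 241.]
95 130 [442. 225.]
95 140 [442. 210.]
95 150 [442. 194.]
95 160 [442. 178.]
[269.73720099 265.53826858]
```

```bash
python3 -c "
from h import *
print(np.round(sense()['joints'],3))"
```

```text
[ 0.212  0.329 -0.413  1.823  0.189  1.012 -0.388]
```

>>> apply_moves(rows=[-2,-4,0,-8.4,-2,-4,0,-8.4,-2,-4,0,-8.4,-2,-4,0,-8.4,-2,-4,0,-8.4,-2,-4,0,-8.4,-2,-4,0,-8.4,-2,-4,0,-8.4,0,-4,0,-8.4,0,-4,0,-8.4,0,0,0,0], gripper=80)

```text
time_s: 7.1
tcp_pos: [0.5225, -0.0488, 0.3793]
tool_rot: [-0.017, -0.692, 0.721, 0.002]
contact_force: [-0.0, -0.0, -0.1]
finger_gap: 0.0796
```

```bash
python3 -c "
from h import *
tip();print(np.round(sense()['joints'],3),sense()['finger_gap'])"
```

```text
t 7.1 tip [517.7 -52.5 201.4] tcp [522.5 -48.8 379.3] zax [-0.027 -0.02  -0.999] xang -92.3 F [-0.  -0.  -0.1]
[ 0.064  0.31  -0.103  1.833  0.06   1.028 -1.677] 0.07960371114884693
```

>>> apply_moves(rows=[-2,5,-35,1,-2,5,-35,1,-2,3,-35,0,0,0,-30,0,0,0,0,0])

```text
time_s: 7.6
tcp_pos: [0.5207, -0.0359, 0.2406]
tool_rot: [0.015, 0.713, -0.701, 0.001]
contact_force: [-0.3, -0.8, 0.3]
finger_gap: 0.0801
```

```bash
python3 -c "
from h import *
tip()
im=snapshot('side');cv2.imwrite('pics/h1.png',cv2.resize(im[130:280,190:390,::-1],(800,600),interpolation=2))
im=snapshot('wrist');cv2.imwrite('pics/h2.png',im[:,:,::-1])"
```

```text
t 7.6 tip [517.2 -39.8  62.7] tcp [520.7 -35.9 240.6] zax [-0.02  -0.022 -1.   ] xang -89.0 F [-0.3 -0.8  0.3]
```

View pics/h1.png

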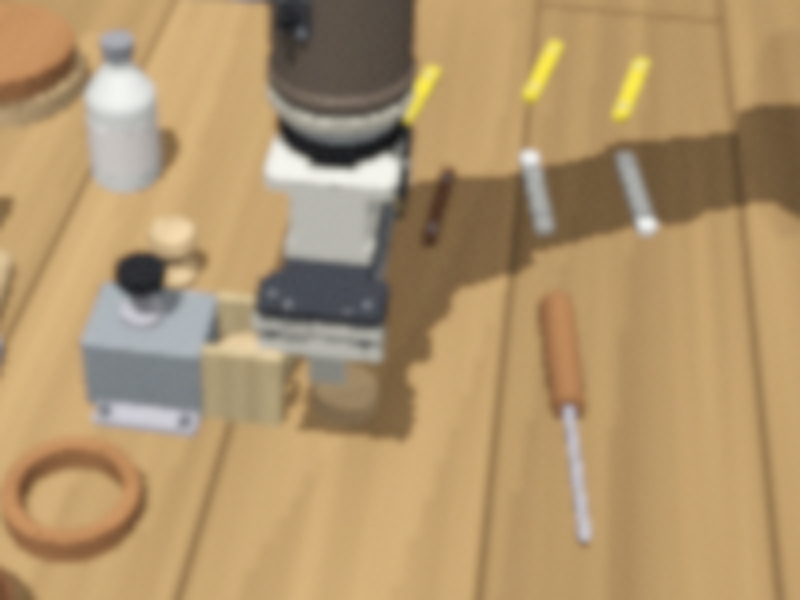

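View pics/h2.png

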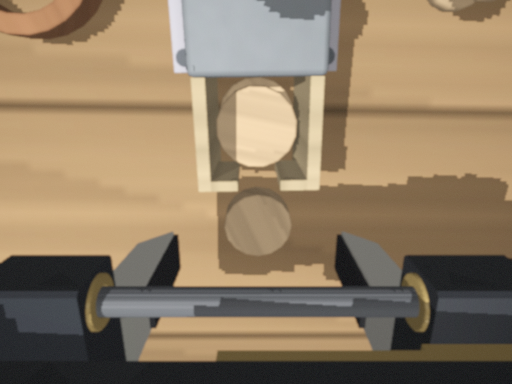

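>>> apply_moves(rows=[-6,0,-10,0,-5,0,-15,0,0,0,-15,0,0,0,0,0])

```text
time_s: 8.1
tcp_pos: [0.5132, -0.0364, 0.2079]
tool_rot: [0.009, 0.713, -0.701, 0.006]
contact_force: [-0.3, -0.1, 0.7]
finger_gap: 0.08
```

```bash
python3 -c "
from h import *
tip()
im=snapshot('wrist');cv2.imwrite('pics/i2.png',im[:,:,::-1])"
```

```text
t 8.1 tip [512.5 -40.2  29.9] tcp [513.2 -36.4 207.9] zax [-0.004 -0.022 -1.   ] xang -89.0 F [-0.3 -0.1  0.7]
```

View pics/i2.png

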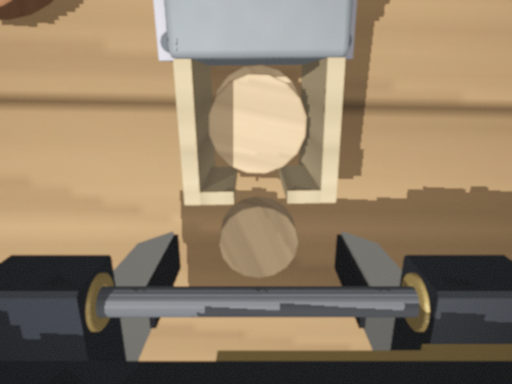

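>>> apply_moves(rows=[-5,0,-8,0,-4,0,-8,0,0,0,-5,0,0,0,0,0])

```text
time_s: 8.55
tcp_pos: [0.5047, -0.0365, 0.1889]
tool_rot: [0.007, 0.714, -0.701, 0.008]
contact_force: [0.0, 1.2, 0.2]
finger_gap: 0.0799
```

```bash
python3 -c "
from h import *
tip()
im=snapshot('scene');cv2.imwrite('pics/j1.png',cv2.resize(im[140:290,150:350,::-1],(800,600),interpolation=2))
im=snapshot('side');cv2.imwrite('pics/j2.png',cv2.resize(im[130:280,190:390,::-1],(800,600),interpolation=2))"
```

```text
t 8.55 tip [505.1 -40.3  10.9] tcp [504.7 -36.5 188.9] zax [ 0.002 -0.022 -1.   ] xang -89.0 F [0.  1.2 0.2]
```

View pics/j1.png

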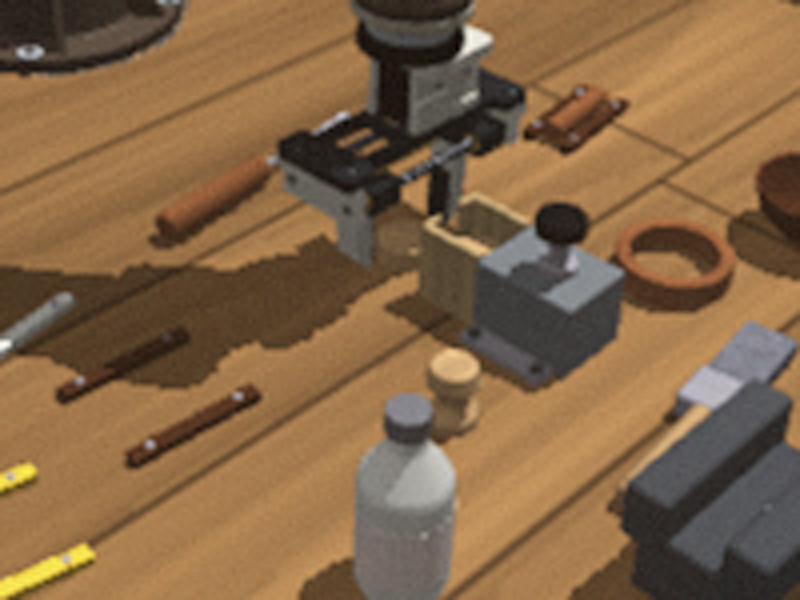

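View pics/j2.png

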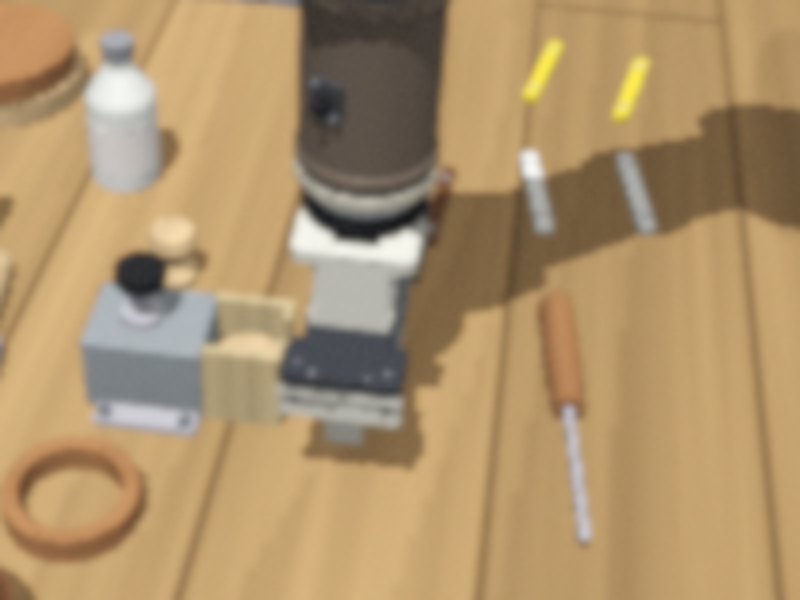

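>>> apply_moves(rows=[1,-10,0,0,0,-10,-1,0,0,-10,0,0,0,-10,0,0,0,0,0,0])

```text
time_s: 9.15
tcp_pos: [0.5065, -0.0812, 0.1888]
tool_rot: [0.007, 0.713, -0.701, 0.009]
contact_force: [0.2, -0.0, 0.0]
finger_gap: 0.0797
```

```bash
python3 -c "
from h import *
tip()
im=snapshot('wrist');cv2.imwrite('pics/k.png',im[:,:,::-1])"
```

```text
t 9.15 tip [507.2 -85.2  10.9] tcp [506.5 -81.2 188.8] zax [ 0.004 -0.022 -1.   ] xang -89.0 F [ 0.2 -0.   0. ]
```

View pics/k.png

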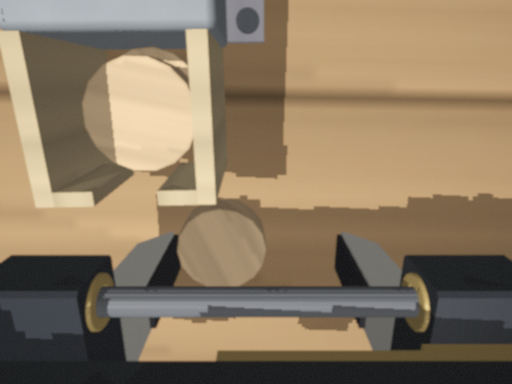

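>>> apply_moves(rows=[0,-12,0,0,-1,-12,0,0,0,-12,0,0,0,-12,0,0,0,-12,0,0,0,-12,0,0,0,-12,0,0,0,0,0,0])

```text
time_s: 10.0
tcp_pos: [0.5051, -0.1727, 0.1889]
tool_rot: [0.007, 0.713, -0.701, 0.009]
contact_force: [0.1, -0.7, 0.2]
finger_gap: 0.0799
```

```bash
python3 -c "
from h import *
tip()
s=sense();np.savez('p.npz',p=s['tcp_pos'],q=s['tool_rot'])
im=snapshot('wrist');cv2.imwrite('pics/l.png',im[:,:,::-1])"
```

```text
t 10.0 tip [ 505.8 -176.6   10.9] tcp [ 505.1 -172.7  188.9] zax [ 0.004 -0.022 -1.   ] xang -89.0 F [ 0.1 -0.7  0.2]
```

View pics/l.png

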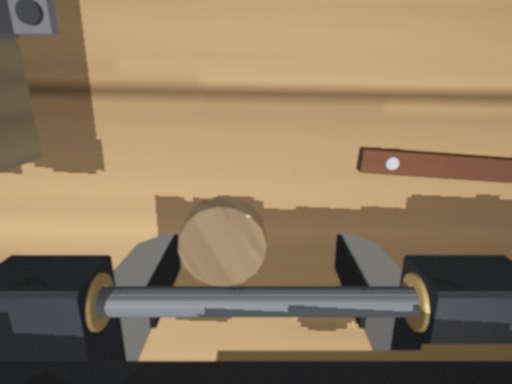

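```bash
python3 -c "
from h import *
d=np.load('p.npz');pose=(d['p'],d['q'])
for p,z in (((223,242),.018),((180,243),.018),((266,243),.018),((223,199),.018),((360,160),.008),((361,149),.008),((358,170),.008),((510,172),.008)): print(np.round(1000*onz('wrist',p,z,pose),1))"
```

```text
[ 515.3 -159.2   18. ]
[ 514.6 -138.5   18. ]
[ 514.9 -180.    18. ]
[ 537.3 -159.5   18. ]
[ 554.3 -225.     8. ]
[ 559.7 -224.9    8. ]
[ 549.3 -224.5    8. ]
[ 549.1 -300.     8. ]
```

>>> apply_moves(rows=[0,-11,0,0,-1,-11,0,0,0,-11,0,0,-1,-11,0,0,0,-11,0,0,-1,-11,0,0,0,-11,0,0,0,-11,0,0,0,-6,0,0,0,0,0,0])

```text
time_s: 11.05
tcp_pos: [0.5016, -0.2736, 0.1888]
tool_rot: [0.006, 0.714, -0.7, 0.009]
contact_force: [0.1, 1.1, 0.3]
finger_gap: 0.08
```

```bash
python3 -c "
from h import *
tip()
s=sense();np.savez('p.npz',p=s['tcp_pos'],q=s['tool_rot'])
im=snapshot('wrist');cv2.imwrite('pics/m.png',im[:,:,::-1])"
```

```text
t 11.05 tip [ 502.3 -277.4   10.8] tcp [ 501.6 -273.6  188.8] zax [ 0.004 -0.021 -1.   ] xang -88.9 F [0.1 1.1 0.3]
```

View pics/m.png

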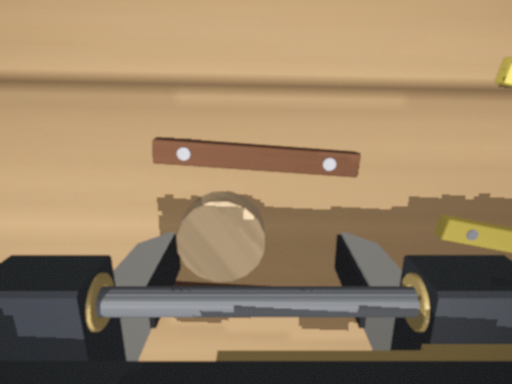

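>>> apply_moves(rows=[0,-6,0,0,0,-6,0,0,0,0,0,0,0,8,0,0,0,0,30,0,0,0,40,0,0,0,40,0,0,10,40,0,0,10,40,0,0,0,0,0])

```text
time_s: 12.1
tcp_pos: [0.5008, -0.2489, 0.3841]
tool_rot: [0.006, 0.716, -0.698, 0.006]
contact_force: [0.9, -0.4, 0.6]
finger_gap: 0.0799
```

```bash
python3 -c "
from h import *
tip()
s=sense();np.savez('p.npz',p=s['tcp_pos'],q=s['tool_rot'])
im=snapshot('wrist');cv2.imwrite('pics/n.png',cv2.resize(im[:,:,::-1],(800,600),interpolation=2))
im=snapshot('scene');cv2.imwrite('pics/n1.png',cv2.resize(im[140:290,150:350,::-1],(800,600),interpolation=2))"
```

```text
t 12.1 tip [ 500.8 -251.7  206.1] tcp [ 500.8 -248.9  384.1] zax [ 0.    -0.016 -1.   ] xang -88.5 F [ 0.9 -0.4  0.6]
```

View pics/n.png

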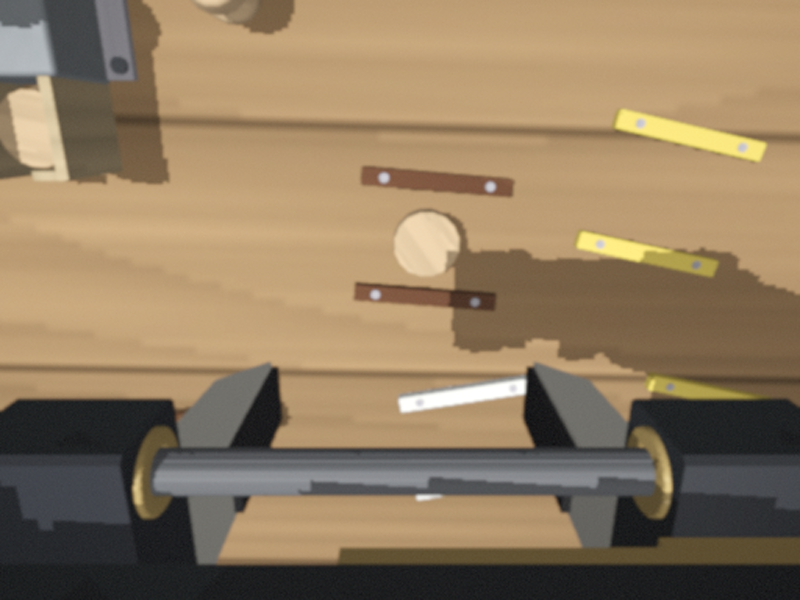

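View pics/n1.png

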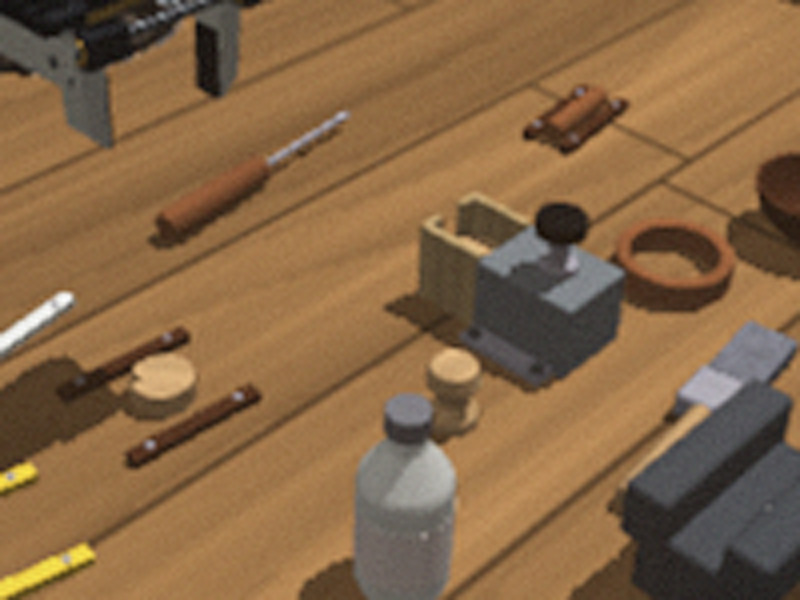

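```bash
python3 -c "
from h import *
d=np.load('p.npz');pose=(d['p'],d['q'])
f=lambda p,z:onz('wrist',(p[0]*.64,p[1]*.64),z,pose)*1000
b=f((427,243),.018)
s=[f(p,.008) for p in((384,177),(490,187),(375,295),(475,302))]
c=np.mean(s,0);u=(s[0]-s[1]+s[2]-s[3])[:2];u/=np.linalg.norm(u)
e=(b-c)[:2];print(b,c,'along',e@u,'across',e@[u[1],-u[0]])
e=[f(p,.008) for p in((361,176),(513,188),(354,292),(495,302))];print(np.mean(e,0),np.round(e))"
```

```text
[ 512.25164797 -270.29248122   18.        ] [ 510.74532456 -273.66522954    8.        ] along 3.4577622675938686 across 1.299354274209098
[ 511.28603025 -273.59490504    8.        ] [[ 553. -226.    8.]
 [ 548. -326.    8.]
 [ 474. -222.    8.]
 [ 469. -320.    8.]]
```

Blank is 3 mm along and 1 mm across from the lane middle, flat; plunger up, nothing else moved. Handing in.

```bash
python3 -c "
from workcell import *
print(job_done())"
```

```text
the job is handed in; nothing more can be done
None
```

The blank is out of the feeder and lying flat between the dark rails of the wide lane, and I have handed the job in. No verdict was reported.

- **Press:** I pressed the plunger once with closed fingertips. It reached its hard stop at about 41 N with the tips at 79 mm. After release, the pictures showed the plunger up and the blade withdrawn.
- **Push:** I pushed the blank about 230 mm along the bench with one fingertip, with the fingers open either side of it, then lifted the gripper clear.
- **Last check (wrist camera):** The blank's centre is about 3.5 mm along and 1.3 mm across from the lane's middle, well inside the limits of 29 mm and 13.5 mm. No second blank came out, and the other things I could see had not moved. The clock stood at about 12 s of the 54 s allowed.
- **Disagreements:** The scene and side cameras differed by about 10 mm in position, so I used the wrist camera, which fell between them. I did not measure the two remaining blanks against the 12 mm limit; the pictures showed wood in the magazine, and the upper one was roughly 2 mm off centre just after the press.

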